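Sort the tea things after tea

ROBOT

A 7-joint arm with a two-finger parallel gripper is mounted at the origin on the work surface. World frame = base frame: x ahead of the robot, y to its left, z up, the work surface at z = 0. Lengths are in mm, angles in degrees, forces in N, time in s.
With the tool pointing down it reaches from about 400 to 850 mm from the base axis. Payload 10.4 kg.
Tool frame: the origin (TCP) lies midway between the tips of the shut fingers; the grasp point (between the pads) lies 19 mm behind it; z points along the fingers, y is the line along which they close (so a half turn about z gives the same grasp; the last joint's range is limited). The gripper opens to 85 mm and grips with 20 to 120 N. Pads are 22 mm wide; open, the fingers measure 114 mm over their backs; the gripper's body (76 mm by 85 mm) begins 54 mm behind the grasp point. The pads swing forward as they close: fully open they stand 13 mm farther back than shut.
Start: joints at [-71.081, 19.034, -3.707, 83.658, 1.238, 77.344, -5.071], TCP at [215.942, 586.532, 231.338] pointing down, gripper open.
Joint ranges: [-148.97, 148.97], [-28.65, 121.19], [-84.17, 76.75], [9.2, 138.47], [-72.65, 252.65], [3.7, 117.97], [-149.18, 149.18]. Speed limits (degrees/s): [127.2, 127.2, 159.86, 159.86, 180, 180, 180].

INTERFACE

Orientations are given as [roll, pitch, yaw] about the fixed x, y, z axes, in that order (R = Rz(yaw) Ry(pitch) Rx(roll)).
In Python, from station import env gives the robot as it stands.
- The arm moves only by the shell command python3 -m creep 'ROWS'. ROWS is JSON, a list of rows, each a list of 3 entries, a list of its own where there are three numbers: the shift along the tool's x, y, z normalised to -1 to 1, where 1 is 0.3 m, then the turn, a rotation vector about the tool's x, y, z normalised to -1 to 1, where 1 is 30 degrees, then the gripper command: -1 is shut, 1 is fully open, values between are in proportion. A call has 1 to 10 rows; each row is the pose to reach, as a shift and turn from the pose commanded when the call began, along the tool's axes at that moment; what a row does not reach only later rows make up. A row lasts 1/10 s, in which the tool goes at most 50 mm and 8.59 degrees, less where a joint would pass 70% of its speed; a pose out of reach is approached as far as the arm can. A call with a number of a shift or a turn outside -1 to 1 is refused whole. A call with a gripper value outside its range is refused whole. The fingers move at their own pace and stop on an object; the grip force is fixed at half the most. Time passes only in rows, so rows that repeat a pose let the fingers close. It gives the time, the measured TCP pose, the force, the opening and the grip force at its end, in the units of the state.
- env.observe(): the state, without advancing time (a new reading comes with each control period).
- env.get_image(name): name is "side" or "top"; returns the picture (420x560x3 uint8, blue, green, red); there is no depth.
- env.camera_params(name): a dict with "fov_y" (degrees; the focal length in pixels is half the picture's height over the tangent of half this angle, whatever the lens; pixels are square), "cx", "cy" (the principal point, pixels), "dist_coeffs" ([k1, k2, p1, p2, k3] as OpenCV has them; the pictures are not rectified), "world_from_camera" (4x4, takes a point from camera to world coordinates). Camera axes: x right, y up, looking along -z (the intrinsics and any distortion apply to the point x, -y, -z); pixel columns grow to the right and rows downward; lengths in mm; the calibration is good to about 2 mm. A picture is of the moment at which its call begins. camera_params takes no time and is no camera call.
- env.sign_off(): hands the job in; it is judged then, once.
Trained networks look in the newest picture that a camera, given by its name, has taken for a name from the list of things; names that differ only in an ending like _2 or _b are one class to them, and where a whole thing is asked for, a point or a joint stands for the part that bears it (a point fixed in the world has none). Each returns a list of dicts, best first, with "confidence" (0 to 1); they miss things now and then, are a little off and sometimes report something else, mostly with a low value. They report only what shows in the picture. A call takes as long as a camera call. They do not tell look-alikes from the thing itself.
- env.spot_in(thing, camera): "box" ([left, top, right, bottom] in pixels, round what is visible of it).
- env.regions_of(thing, camera): "region" (420x560 bool, what is visible of it) and "box" ([left, top, right, bottom] in pixels, round what is visible of it).
The state is a dict: "t": time; "qpos": joint angles; "joint_vel": joint speeds; "joint_torque": joint torques, N m; "ee_pos": TCP position; "eef_rot": TCP orientation; "contact_force": force on the tool from outside, world axes, zero at the start; "moment": the same for the moment, N m; "finger_gap": finger opening in mm; "finger_force": force on a finger pad.
Only numpy, scipy, OpenCV 4.12 (cv2) and the standard library are available. Lean on these libraries where they do the work, as an engineer would, in place of code of your own. Each camera call takes 0.05 s, during which the arm holds its last target. There are 200 camera calls.

TASK

Tidy up after tea. Stand the two loose green glass cups upright on the round aluminium tray, setting them down without dropping or tipping them and leaving the cup that already stands there where it is; hang the tea infuser that fits through the teapot's mouth in the teapot, flange resting on the rim; stand the other infuser upright in the white drip dish; and throw the chipped lid into the grey waste caddy.

Things in the scene. Friction and masses are not known exactly. Their poses are not given: they have to be found in the camera images.
- cup_a_center (a point): Green tea cup of thick glass, round, slightly tapered (52 mm across the foot, 58 mm at the rim), 65 mm tall, wall 5 mm, open at the top, about 0.16 kg. The point is on its axis half-way up (32 mm above its foot); z is up. Stands loose on the cabinet top at the start; to be moved.
- cup_b_center (a point): Green tea cup of thick glass, round, slightly tapered (52 mm across the foot, 58 mm at the rim), 65 mm tall, wall 5 mm, open at the top, about 0.16 kg. The point is on its axis half-way up (32 mm above its foot); z is up. Stands loose on the cabinet top at the start; identical to the other loose cup; to be moved.
- cup_c_center (a point): Green tea cup of thick glass, round, slightly tapered (52 mm across the foot, 58 mm at the rim), 65 mm tall, wall 5 mm, open at the top, about 0.16 kg. The point is on its axis half-way up (32 mm above its foot); z is up. This one already stands on the tray, about 60 mm from the tray's centre, and is not to be shifted.
- infuser_a_center (a point): Steel tea infuser, loose, upright on the cabinet top: closed round basket 44 mm in diameter, 50 mm tall; on it a round flange 76 mm in diameter, 5 mm thick (50 to 55 mm above the foot) and an upright round stem handle, pale wood, 18 mm in diameter, 55 to 91 mm above the foot. 0.12 kg. Point: on its axis 45.5 mm above the foot; z up.
- infuser_b_center (a point): Steel tea infuser, loose, upright on the cabinet top: closed round basket 70 mm in diameter, 50 mm tall; on it a round flange 92 mm in diameter, 5 mm thick (50 to 55 mm above the foot) and an upright round stem handle, black plastic, 18 mm in diameter, 55 to 91 mm above the foot. 0.12 kg. Point: on its axis 45.5 mm above the foot; z up.
- lid_center (a point): Chipped teapot lid, loose, lying knob up on the cabinet top: blue ceramic disc 76 mm in diameter, 8 mm thick, with a notch broken out of its edge showing reddish clay, and in its middle an upright round knob 18 mm in diameter, from 8 to 40 mm above the underside. 0.12 kg. Point: on its axis 20 mm above the underside; z up.
- tray: Round aluminium tray, fixed, 240 mm across; flat inner floor 4 mm above the cabinet top, about 220 mm across, rim 12 mm high. Origin: centre of its underside, on the cabinet top; z up. The third cup stands on it along its own +x axis.
- teapot_mouth (a point): Blue ceramic teapot without a lid, fixed: belly 132 mm across, 95 mm tall, round mouth at the top 60 mm clear across, wall 6 mm, over 80 mm deep inside. Point: centre of the mouth, level with the rim; z up. Spout (along +x) and loop handle (-x) reach 108 and 99 mm from the axis, both lower than the rim.
- dish: White ceramic drip dish, round, fixed: 140 mm across the rim, 14 mm high, flat floor 6 mm above the cabinet top and about 110 mm across. Origin: centre of its underside; z up.
- caddy: Grey plastic waste caddy, a square open-topped box, fixed: 150 x 150 mm outside, 60 mm high, walls and floor 5 mm. Origin: centre of its underside; x and y along its sides, z up.
Things that resemble listed ones, but are neither listed nor needed, are in the scene too. Leave any red look-alike of the part that bears infuser_a_center alone.

How it is judged (in metres and radians):
At the end, for the whole second after the job is handed in: All at rest and released: the three cups upright on the tray floor; the narrow infuser hanging upright in the teapot, flange on the rim (12 mm, 5 mm in height, 6 degrees); the wide infuser upright on the dish floor (within 30 mm of its centre); the lid inside the caddy (horizontal distance between each of cup_a_center, cup_b_center, cup_c_center and tray below 0.088 m and angle between each of cup_a_center, cup_b_center, cup_c_center, infuser_a_center, infuser_b_center's own z axis and vertical below 0.1 rad and z of cup_a_center in the frame of tray between 0.03 and 0.043 m and z of cup_b_center in the frame of tray between 0.03 and 0.043 m and z of cup_c_center in the frame of tray between 0.03 and 0.043 m and horizontal distance between infuser_a_center and teapot_mouth below 0.012 m and z of infuser_a_center in the frame of teapot_mouth between -0.009 and 0.001 m and horizontal distance between infuser_b_center and dish below 0.03 m and z of infuser_b_center in the frame of dish between 0.046 and 0.057 m and x of lid_center in the frame of caddy between -0.07 and 0.07 m and y of lid_center in the frame of caddy between -0.07 and 0.07 m and z of lid_center in the frame of caddy below 0.055 m and linear speed of each of cup_a, cup_b, cup_c, infuser_a, infuser_b, lid below 0.02 m/s); the robot touches nothing.
It fails at once if a glass cup is tipped by more than about 45 degrees (angle between any of cup_a_center, cup_b_center, cup_c_center's own z axis and vertical above 0.8 rad).
It fails at once if a glass cup is dropped (faster than 0.7 m/s, a fall of some 25 mm, while not held) ((linear speed of cup_a above 0.7 m/s and contact force between cup_a and the fingers below 0.05 N) or (linear speed of cup_b above 0.7 m/s and contact force between cup_b and the fingers below 0.05 N)).
It fails at once if the cup already on the tray is shifted by more than 20 mm (distance of cup_c_center from where it was at the start of the episode above 0.02 m).
It also fails if it takes over 131 s, if anything falls off the work surface, if the arm or the gripper's body presses on something with over 40 N, if the wrist force passes 120 N, or if a joint passes its speed limit or range.

## Working session

There is one attempt and no reset: what is moved stays moved. The work goes in short steps, Python scripts to look and compute and a shell command to move; the robot and the scene stay as the last step left them, time stands still between calls to the robot, and variables do not carry over. Pictures are saved under pics/ and viewed, at most 14 in all, crops included, and the job is handed in when it is done.

```bash
mkdir -p pics; ls
python3 - <<'E'
from station import env
import cv2,json
for n in("side","top"):
    im=env.get_image(n); cv2.imwrite(f"pics/{n}0.png",im)
    p=env.camera_params(n); print(n,{k:(v.tolist() if hasattr(v,'tolist') else v) for k,v in p.items()})
o=env.observe(); print({k:o[k] for k in("t","ee_pos","eef_rot","finger_gap","contact_force")})
E
```

```text
pics
side {'fov_y': 55.45299459730395, 'cx': 276.2169704359414, 'cy': 207.49981954933256, 'dist_coeffs': [-0.00204041692457312, 0.0, 0.0, 0.0, 0.0], 'world_from_camera': [[0.907075800393694, 0.25392355394654487, -0.33576229849596817, 212.67052681846513], [-0.42089694753317736, 0.5324638354265013, -0.7343895584226081, -634.0107407071714], [-0.007697525407121401, 0.8074683230406352, 0.5898607084630666, 612.824695434818], [0.0, 0.0, 0.0, 1.0]]}
top {'fov_y': 56.78117279265091, 'cx': 282.8886747101518, 'cy': 205.9998309912508, 'dist_coeffs': [-0.11348482547932208, 0.0, 0.0, 0.0, 0.0], 'world_from_camera': [[0.015778928320717905, 0.9851959142079034, -0.17070452849617965, 306.6977401190085], [-0.9998093388345305, 0.013582195707797857, -0.014028896571501538, 0.20036865538999574], [-0.011502669268846124, 0.17089334272524617, 0.9852223880991962, 1112.7757612924793], [0.0, 0.0, 0.0, 1.0]]}
{'t': 0.1, 'ee_pos': array([215.83608504, 586.20748699, 230.61031106]), 'eef_rot': array([-1.79929443e+02,  4.85724139e-03,  1.59790740e+02]), 'finger_gap': 85.19992021241319, 'contact_force': array([-0.34985656, -0.3486262 , -0.27050801])}
```

View pics/side0.png

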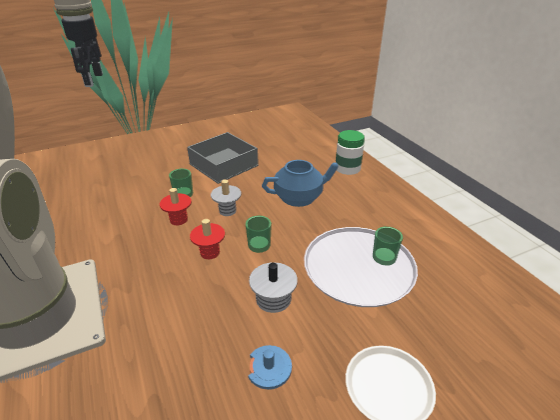

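View pics/top0.png

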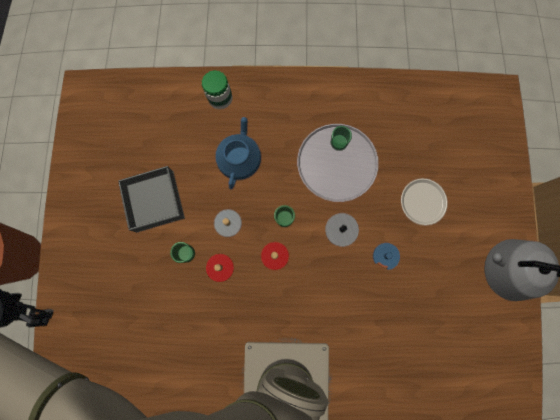

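Candidates for infuser_a: the steel flange with wood stem at top (228,222) / side (226,195), and two red look-alikes at top (220,268), (275,256) / side (176,205), (207,235). I choose the steel one. Loose cups are at top (182,253) and (285,216), and cup_c is at (341,138). The green jar at (216,85) and the kettle at (515,270) are distractors.

```bash
cat > h.py <<'E'
import numpy as np,cv2
from scipy.optimize import least_squares
from station import env
def proj(P,p):
    T=np.linalg.inv(np.array(p["world_from_camera"])); f=210/np.tan(np.radians(p["fov_y"]/2))
    c=(T[:3,:3]@np.asarray(P,float).T).T+T[:3,3]; c=c*[1,-1,-1]
    K=np.array([[f,0,p["cx"]],[0,f,p["cy"]],[0,0,1]])
    return cv2.projectPoints(c,np.zeros(3),np.zeros(3),K,np.array(p["dist_coeffs"]))[0][:,0]
def ray(uv,p,z):
    f=210/np.tan(np.radians(p["fov_y"]/2)); K=np.array([[f,0,p["cx"]],[0,f,p["cy"]],[0,0,1]])
    n=cv2.undistortPoints(np.array([[uv]],float),K,np.array(p["dist_coeffs"]))[0,0]
    W=np.array(p["world_from_camera"]); d=W[:3,:3]@[n[0],-n[1],-1]; return W[:3,3]+d*(z-W[2,3])/d[2]
def rev(prof):
    a=np.linspace(0,2*np.pi,48,endpoint=False)
    return np.concatenate([np.c_[r*np.cos(a),r*np.sin(a),0*a+z] for r,z in prof])
CUP=[(26,0),(29,65)];IA=[(22,0),(22,50),(38,50),(38,55),(9,55),(9,91)];IB=[(35,0),(35,50),(46,50),(46,55),(9,55),(9,91)]
LID=[(38,0),(38,8),(9,8),(9,40)]
def bb(u): return np.r_[u.min(0),u.max(0)]
def find(thing,cam,seed,image=True):
    if image: env.get_image(cam)
    r=env.regions_of(thing,cam); out=[]
    for d in r:
        ys,xs=np.nonzero(d["region"])
        if len(xs) : out.append((np.hypot(xs.mean()-seed[0],ys.mean()-seed[1]),d,np.array([xs.min(),ys.min(),xs.max()+1,ys.max()+1.])))
    out=[o for o in out if o[0]<25]
    return min(out,key=lambda o:o[0]) if out else None
def fit(prof,boxes,z0=0):
    """boxes {cam: bbox}; returns xy, residuals"""
    P=rev(prof)+[0,0,z0]; ps={c:env.camera_params(c) for c in boxes}
    c0,b0=next(iter(boxes.items())); g=ray(((b0[0]+b0[2])/2,(b0[1]+b0[3])/2),ps[c0],z0+30)[:2]
    f=lambda x:np.concatenate([bb(proj(P+[x[0],x[1],0],ps[c])-0)-(b-.5) for c,b in boxes.items()])
    s=least_squares(f,g,loss="soft_l1"); return s.x,f(s.x)
E
cat > m.py <<'E'
from h import *
for c in("top","side"): env.get_image(c)
L=[("cup_a","cup_a_center",CUP,0,(182,253),(181,183)),("cup_b","cup_b_center",CUP,0,(285,216),(258,234)),("cup_c","cup_c_center",CUP,4,(341,138),(387,246)),
("inf_a","infuser_a_center",IA,0,(228,222),(226,195)),("inf_b","infuser_b_center",IB,0,(342,229),(273,287)),("lid","lid_center",LID,0,(387,256),(268,365)),
("tray","tray",[(120,0),(120,12)],0,(338,162),(360,264)),("dish","dish",[(70,14)],0,(424,202),(390,385)),]
for n,t,pr,z,a,b in L:
    bx={}
    for cam,s in(("top",a),("side",b)):
        r=find(t,cam,s,False)
        if r: bx[cam]=r[2]
    for k in [list(bx),*([[c] for c in bx])]:
        if k:
            x,r=fit(pr,{c:bx[c] for c in k},z); print(n,k,x.round(1),r.round(1))
r=env.regions_of("teapot_mouth","top"); print([(d["box"],d["confidence"]) for d in r])
r=find("caddy","top",(151,199),False)
if r:
    m=r[1]["region"].astype('uint8'); c=max(cv2.findContours(m,0,2)[0],key=cv2.contourArea)
    q=cv2.boxPoints(cv2.minAreaRect(c)); p=env.camera_params("top"); print("caddy",[ray(u,p,60)[:2].round() for u in q], np.mean([ray(u,p,60)[:2] for u in q],0))
im=cv2.imread("pics/top0.png")
p=env.camera_params("top")
cv2.imwrite("pics/crop.png",cv2.resize(im[110:280,110:310],None,fx=3.9,fy=3.5,interpolation=2))
E
python3 m.py
```

```text
cup_c ['top', 'side'] [ 695.1 -145.7] [-0.2 -0.6  0.6 -0.1 -0.8  0.3  0.1 -0.1]
cup_c ['top'] [ 694.  -145.2] [-0.4 -0.3  0.4  0.3]
cup_c ['side'] [ 695.9 -145.8] [-0.5  0.2  0.4 -0.2]
inf_a ['top', 'side'] [441.7 169.1] [-1.4  0.4  0.2  0.9  0.8 -0.4  0.5  0.7]
inf_a ['top'] [443.6 167.6] [-0.8 -0.3  0.8  0.3]
inf_a ['side'] [440.4 170.6] [ 0.1 -0.6 -0.1  0.5]
inf_b ['side'] [ 428.3 -146.8] [-0.2 -0.4  0.2  0.3]
inf_b ['side'] [ 428.3 -146.8] [-0.2 -0.4  0.2  0.3]
lid ['top', 'side'] [ 360.2 -279.3] [-0.4  0.3 -0.4 -1.8 -1.5  0.2  1.   0.3]
lid ['top'] [ 358.1 -280.4] [ 0.   1.1 -0.  -1.1]
lid ['side'] [ 360.9 -279. ] [-1.3 -0.   1.2 -0.1]
tray ['top', 'side'] [ 634.5 -141.2] [-0.3 -1.1 -1.   0.2 -0.7 -0.2  0.6  2.9]
tray ['top'] [ 633.2 -143.2] [ 0.3 -0.6 -0.3  0.6]
tray ['side'] [ 638.  -136.4] [-0.3 -1.7  0.3  0.5]
dish ['top', 'side'] [ 517.  -392.2] [-1.9 -1.8 -0.   0.5  0.  -1.2 -0.   8.7]
dish ['top'] [ 515.5 -395. ] [-0.9 -1.2  0.9  1.1]
dish ['side'] [ 523.7 -383.7] [ 0.7 -6.4 -0.6  1.3]
[([213.7, 114.5, 262.3, 185.6], 0.64)]
caddy [array([563., 496.]), array([603., 334.]), array([446., 286.]), array([406., 443.])] [504.75028431 389.49886046]
```

View pics/crop.png

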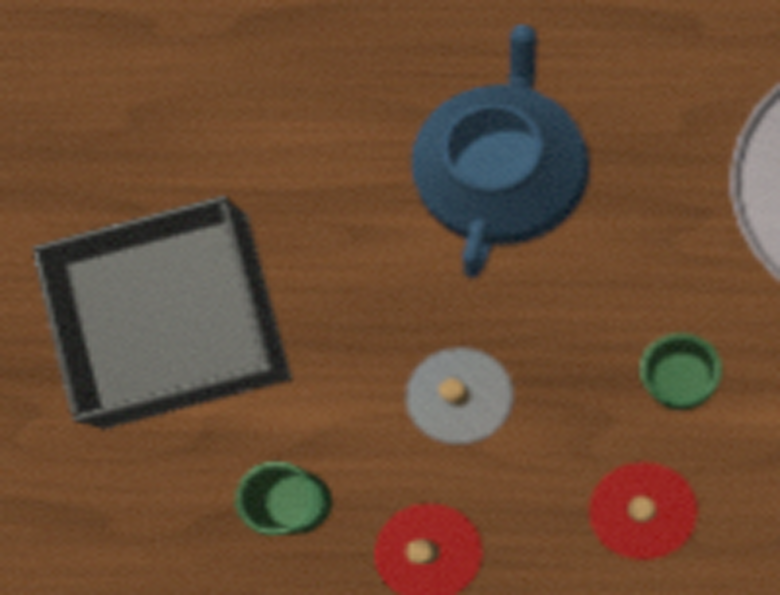

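The crop shows the steel infuser with wood stem at crop (458,395), with the red ones clearly distinct. The mouth rim is at about full-picture (236,152). Next I measure the cups by colour and the teapot mouth in both views.

Run:
```python
from h import *
ims={c:cv2.imread(f"pics/{c}0.png") for c in("top","side")}
for n,a,b in(("cup_a",(182,253),(181,183)),("cup_b",(285,216),(258,234)),("cup_c",(341,138),(387,246))):
    bx={}
    for c,s in(("top",a),("side",b)):
        h=cv2.cvtColor(ims[c],cv2.COLOR_BGR2HSV); m=cv2.inRange(h,(45,90,20),(90,255,255))
        k,l,st,ce=cv2.connectedComponentsWithStats(m); i=1+np.argmin([np.hypot(*(q-s))+ (100 if t[4]<80 else 0) for q,t in zip(ce[1:],st[1:])])
        x,y,w,hh,_=st[i]; bx[c]=np.array([x,y,x+w,y+hh],float)
    for k in(["top","side"],["top"],["side"]):
        x,r=fit(CUP,{c:bx[c] for c in k},4 if n=="cup_c" else 0);print(n,k,x.round(1),r.round(1))
p=env.camera_params("top");print("mouth",ray((236.4,151.9),p,95))
s=cv2.resize(ims["side"][145:215,255:345],None,fx=8,fy=8,interpolation=2)
# overlay of guess
q=ray((236.4,151.9),p,95)
for c,(x0,y0,x1,y1) in(("side",(255,145,345,215)),("top",(200,110,290,180))):
    v=cv2.resize(ims[c][y0:y1,x0:x1],None,fx=8,fy=8,interpolation=2)
    u=((proj(rev([(36,95)])[:]+[q[0],q[1],0],env.camera_params(c))-[x0,y0]+.5)*8).astype(int)
    for a in u: cv2.circle(v,tuple(int(t) for t in a),2,(0,255,255),-1)
    cv2.imwrite(f"pics/m_{c}.png",v)
a=cv2.imread("pics/m_side.png");b=cv2.imread("pics/m_top.png");cv2.imwrite("pics/m.png",cv2.resize(np.hstack([a,b]),(800,312)))
```

```text
cup_a ['top', 'side'] [359.6 308. ] [-6.4 -2.   4.3  1.4 -1.6 -6.7  1.6  2.4]
cup_a ['top'] [359.1 298.6] [-3.1 -1.8  7.5  1.6]
cup_a ['side'] [361.1 312.8] [-1.5 -7.6  1.7  1.4]
cup_b ['top', 'side'] [462.6  12.7] [-1.5 -0.7  0.8  1.  -1.1 -3.3  2.2  4.5]
cup_b ['top'] [463.   11.7] [-1.1 -0.8  1.1  0.9]
cup_b ['side'] [465.6  22.8] [-1.5 -6.   1.5  1.4]
cup_c ['top', 'side'] [ 697.6 -144.4] [-2.7 -1.4  1.1  1.1 -2.2 -4.4  1.7  4.2]
cup_c ['top'] [ 697.1 -146.1] [-2.1 -1.3  1.7  1.3]
cup_c ['side'] [ 703.2 -137.4] [-2.  -6.9  1.6  1.3]
mouth [631.67833942 144.4105463   95.        ]
```

View pics/m.png

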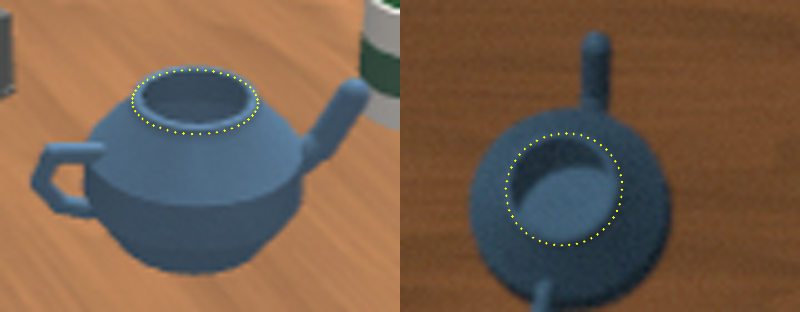

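The rim ring lands on the mouth in both views within about 1 px, so the mouth is near (633,146,95). Now the cup nets again.

Run:
```python
from h import *
S={"cup_a":((182,253),(181,183)),"cup_b":((285,216),(258,234))}
R={c:[] for c in("top","side")}
for c in R:
  for k in range(2):
    env.get_image(c)
    for d in env.regions_of("cup_a_center",c):
        ys,xs=np.nonzero(d["region"]); R[c].append((np.array([xs.mean(),ys.mean()]),np.array([xs.min(),ys.min(),xs.max()+1,ys.max()+1.]),d["confidence"]))
for n,(a,b) in S.items():
    bx={}
    for c,s in(("top",a),("side",b)):
        g=[q[1] for q in R[c] if np.hypot(*(q[0]-s))<12]
        print(n,c,len(g))
        if g: bx[c]=np.median(g,0)
    for k in [list(bx),*[[c] for c in bx]]:
        if k: x,r=fit(CUP,{c:bx[c] for c in k});print(n,k,x.round(1),r.round(1))
env.get_image("top")
for t,pr,s in(("infuser_b_center",IB,(342,229)),("dish",[(70,14)],(424,202))):
    r=find(t,"top",s,False)
    if r: print(t,fit(pr,{"top":r[2]})[0])
print(env.observe()["t"],env.observe()["eef_rot"],env.observe()["ee_pos"])
```

```text
cup_a top 0
cup_a side 0
cup_b top 2
cup_b side 2
cup_b ['top', 'side'] [465.1  12.9] [-0.6 -0.1  0.7  0.2 -0.1 -1.1  0.1  0.6]
cup_b ['top'] [465.2  13.1] [-0.6 -0.1  0.6  0.1]
cup_b ['side'] [464.8  12.4] [-0.1 -1.   0.1  0.8]
infuser_b_center [ 428.75183833 -146.56956984]
dish [ 516.83273799 -394.97022594]
1.65 [ 1.79996321e+02 -1.79722665e-03  1.59786823e+02] [215.93582812 586.52822763 231.32390448]
```

```bash
cat >> h.py <<'E'
from scipy.spatial.transform import Rotation as Ro
def to(x,y,z,yaw=None):
    o=env.observe(); R=Ro.from_euler("xyz",o["eef_rot"],degrees=True)
    s=R.inv().apply(np.array([x,y,z])-o["ee_pos"])/300
    T=Ro.from_euler("xyz",[180,0,o["eef_rot"][2] if yaw is None else yaw],degrees=True)
    print("t",round(o["t"],2),"pos",o["ee_pos"].round(1),"rot",o["eef_rot"].round(1),"gap",round(o["finger_gap"],1),"shift",s.round(4),"turn",((R.inv()*T).as_rotvec(degrees=True)/30).round(3))
E
python3 - <<'E'
from h import *
x,r=fit(CUP,{"top":np.array([170.5,242,194.6,262.9])});print(x,r)
im=cv2.imread("pics/side0.png")
v=im[160:280,150:310].copy(); v=cv2.resize(v,None,fx=4.9,fy=4.9,interpolation=2)
for q in(x,[465,13]):
    u=((proj(rev(CUP)+[q[0],q[1],0],env.camera_params("side"))-[150,160]+.5)*4.9).astype(int)
    for a in u: cv2.circle(v,tuple(int(t) for t in a),1,(0,255,255),-1)
cv2.imwrite("pics/ca.png",v)
p=env.camera_params("top"); print("red",ray((220,268),p,55),ray((275,256),p,55))
to(x[0],x[1],150,90)
E
```

```text
[357.82647583 293.20359499] [-0.64834437 -0.24915961  0.69102755  0.23985356]
red [317.14901027 182.96272677  55.        ] [352.23833428  34.46072364  55.        ]
t 1.65 pos [215.9 586.5 231.3] rot [180.   -0.  159.8] gap 85.6 shift [-0.7817 -0.7541  0.271 ] turn [ 0.    -0.     2.326]
```

View pics/ca.png

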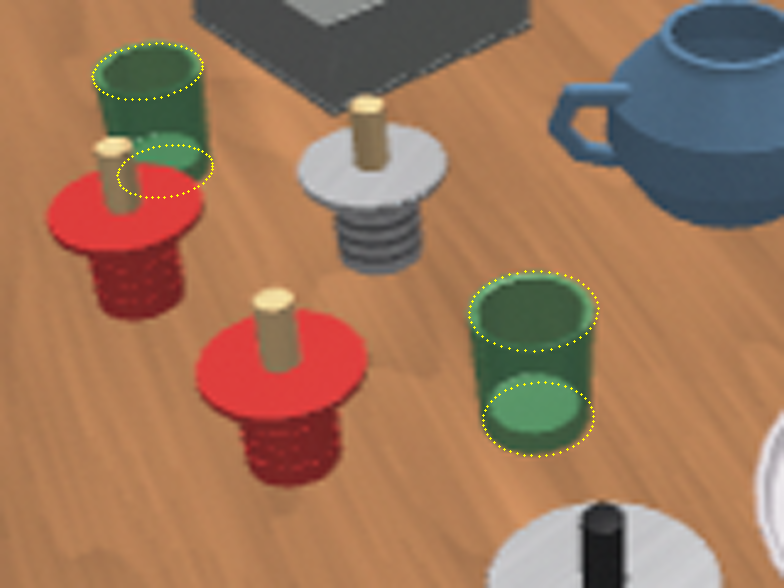

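The rim rings match in the side view: cup_a is near (357,292) and cup_b near (465,13). Moving.

```bash
python3 -m creep '[[[-0.78,-0.755,0.27],[0,0,1],1],[[-0.78,-0.755,0.27],[0,0,1],1],[[-0.78,-0.755,0.27],[0,0,1],1],[[-0.78,-0.755,0.27],[0,0,1],1],[[-0.78,-0.755,0.27],[0,0,1],1],[[-0.78,-0.755,0.27],[0,0,1],1],[[-0.78,-0.755,0.27],[0,0,1],1],[[-0.78,-0.755,0.27],[0,0,1],1],[[-0.78,-0.755,0.27],[0,0,1],1],[[-0.78,-0.755,0.27],[0,0,1],1]]'
python3 -m creep '[[[0,0,0],[0,0,1],1],[[0,0,0],[0,0,1],1],[[0,0,0],[0,0,1],1],[[0,0,0],[0,0,1],1],[[0,0,0],[0,0,1],1],[[0,0,0],[0,0,1],1]]'
python3 -m creep '[[[0,0,0],[0,0,0.326],1],[[0,0,0],[0,0,0.326],1],[[0,0,0],[0,0,0.326],1],[[0,0,0],[0,0,0.326],1]]'
python3 -c "
from h import *
to(357,292,20,90)"
```

```text
t: 2.65
ee_pos: [356.9, 294.3, 150.7]
eef_rot: [180.0, -0.0, 129.9]
contact_force: [-1.0, -0.5, 1.0]
finger_gap: 85.6
finger_force: 0.0
t: 3.25
ee_pos: [356.9, 294.0, 150.4]
eef_rot: [180.0, -0.0, 100.0]
contact_force: [-0.7, -0.1, 0.3]
finger_gap: 85.3
finger_force: 0.0
t: 3.65
ee_pos: [357.2, 293.3, 150.3]
eef_rot: [180.0, -0.0, 90.2]
contact_force: [-0.2, 0.2, -0.4]
finger_gap: 85.7
finger_force: 0.0
t 3.65 pos [357.2 293.3 150.3] rot [180.   -0.   90.2] gap 85.7 shift [-0.0044 -0.0007  0.4345] turn [ 0.    -0.     0.008]
```

```bash
python3 -m creep '[[[0,0,0.12],[0,0,0],1],[[-0.004,0,0.24],[0,0,0],1],[[-0.004,0,0.34],[0,0,0],1],[[-0.004,0,0.41],[0,0,0],1],[[-0.004,0,0.433],[0,0,0],1],[[-0.004,0,0.433],[0,0,0],1]]'
python3 -m creep '[[[0,0,0],[0,0,0],-1],[[0,0,0],[0,0,0],-1],[[0,0,0],[0,0,0],-1],[[0,0,0],[0,0,0],-1],[[0,0,0],[0,0,0],-1],[[0,0,0],[0,0,0],-1],[[0,0,0],[0,0,0],-1],[[0,0,0],[0,0,0],-1]]'
```

```text
t: 4.25
ee_pos: [357.0, 291.6, 20.0]
eef_rot: [-179.9, 0.1, 90.1]
contact_force: [0.4, 0.7, 0.7]
finger_gap: 85.2
finger_force: 0.0
t: 5.05
ee_pos: [358.1, 292.8, 22.1]
eef_rot: [179.9, -0.1, 90.0]
contact_force: [-1.3, -2.0, 10.0]
finger_gap: 56.7
finger_force: 61.3
```

```bash
python3 -m creep '[[[0,0,-0.05],[0,0,0],-1],[[0,0,-0.15],[0,0,0],-1],[[0,0,-0.3],[0,0,0],-1],[[0,0,-0.433],[0,0,0],-1],[[0,0,-0.467],[0,0,0],-1],[[0,0,-0.467],[0,0,0],-1]]'
python3 -m creep '[[[-0.08,0.05,0],[0,0,0],-1],[[-0.2,0.13,0],[0,0,0],-1],[[-0.32,0.21,0],[0,0,0],-1],[[-0.44,0.29,0],[0,0,0],-1],[[-0.56,0.37,0],[0,0,0],-1],[[-0.68,0.45,0],[0,0,0],-1],[[-0.8,0.53,0],[0,0,0],-1],[[-0.9,0.58,0],[0,0,0],-1],[[-0.9,0.58,0],[0,0,0],-1]]'
python3 -c "
from h import *
to(599,-82,50,90)"
```

```text
t: 5.65
ee_pos: [358.0, 292.7, 162.5]
eef_rot: [179.9, -0.2, 90.0]
contact_force: [-0.2, -0.6, -2.4]
finger_gap: 56.5
finger_force: 64.4
t: 6.55
ee_pos: [531.7, 16.3, 158.7]
eef_rot: [-179.9, 0.2, 89.6]
contact_force: [-0.3, 0.5, -1.6]
finger_gap: 56.5
finger_force: 64.5
t 6.55 pos [531.7  16.3 158.7] rot [-179.9    0.2   89.6] gap 56.5 shift [-0.3251  0.227   0.3632] turn [-0.003  0.006 -0.013]
```

```bash
python3 -m creep '[[[-0.1,0.07,0],[0,0,0],-1],[[-0.2,0.14,0],[0,0,0],-1],[[-0.3,0.2,0],[0,0,0],-1],[[-0.335,0.227,0.0],[0,0,0],-1],[[-0.335,0.227,0],[0,0,0],-1],[[-0.335,0.227,0],[0,0,0],-1],[[-0.335,0.227,0],[0,0,0],-1]]'
python3 -c "
from h import *
to(599,-82,28,90)"
```

```text
t: 7.25
ee_pos: [598.8, -76.8, 159.8]
eef_rot: [-179.9, -0.1, 90.1]
contact_force: [0.6, 0.1, -1.4]
finger_gap: 56.6
finger_force: 64.7
t 7.25 pos [598.8 -76.8 159.8] rot [-1.799e+02 -1.000e-01  9.010e+01] gap 56.6 shift [-0.0178  0.0012  0.4395] turn [-0.002 -0.002  0.004]
```

```bash
python3 -m creep '[[[-0.016,0,0.1],[0,0,0],-1],[[-0.016,0,0.2],[0,0,0],-1],[[-0.016,0,0.3],[0,0,0],-1],[[-0.016,0,0.37],[0,0,0],-1],[[-0.016,0,0.41],[0,0,0],-1],[[-0.016,0,0.43],[0,0,0],-1],[[-0.016,0,0.44],[0,0,0],-1],[[-0.016,0,0.445],[0,0,0],-1],[[-0.016,0,0.445],[0,0,0],-1]]'
```

```text
t: 8.15
ee_pos: [599.9, -83.3, 27.7]
eef_rot: [179.9, -0.0, 90.0]
contact_force: [-0.4, -0.5, -2.7]
finger_gap: 56.4
finger_force: 64.6
```

```bash
python3 -m creep '[[[0,0,0.004],[0,0,0],-1],[[0,0,0.008],[0,0,0],-1],[[0,0,0.008],[0,0,0],-1]]'
```

```text
t: 8.45
ee_pos: [600.1, -83.4, 26.2]
eef_rot: [179.9, -0.0, 90.0]
contact_force: [-3.6, 1.3, 12.2]
finger_gap: 56.5
finger_force: 64.9
```

```bash
python3 -m creep '[[[0,0,0],[0,0,0],0.6],[[0,0,0],[0,0,0],1],[[0,0,0],[0,0,0],1],[[0,0,0],[0,0,0],1],[[0,0,0],[0,0,0],1],[[0,0,-0.05],[0,0,0],1],[[0,0,-0.2],[0,0,0],1],[[0,0,-0.35],[0,0,0],1],[[0,0,-0.45],[0,0,0],1],[[0,0,-0.45],[0,0,0],1]]'
python3 -m creep '[[[0.16,-0.22,0],[0,0,-1],1],[[0.32,-0.45,0],[0,0,-1],1],[[0.32,-0.45,0],[0,0,-1],1],[[0.32,-0.45,0],[0,0,-1],1],[[0.32,-0.45,0],[0,0,-1],1]]'
python3 -m creep '[[[0,0,0],[0,0,-0.5],1],[[0,0,0],[0,0,-0.5],1],[[0,0,0],[0,0,-0.5],1],[[0,0,0],[0,0,-0.5],1]]'
python3 -c "
from h import *
to(465,13,20,135)"
```

```text
t: 9.45
ee_pos: [601.9, -84.1, 165.6]
eef_rot: [179.5, -0.0, 90.0]
contact_force: [-0.1, 0.0, -0.0]
finger_gap: 85.4
finger_force: 0.0
t: 9.95
ee_pos: [462.8, 14.3, 159.9]
eef_rot: [180.0, -0.1, 120.3]
contact_force: [1.0, 0.2, 0.2]
finger_gap: 85.4
finger_force: 0.0
t: 10.35
ee_pos: [464.9, 12.0, 159.6]
eef_rot: [-180.0, 0.0, 134.7]
contact_force: [-0.4, 0.2, 0.6]
finger_gap: 85.2
finger_force: 0.0
t 10.35 pos [464.9  12.  159.6] rot [-180.     0.   134.7] gap 85.2 shift [0.0023 0.0028 0.4654] turn [-0.    0.   -0.01]
```

```bash
python3 -m creep '[[[0.002,0.003,0.12],[0,0,0],1],[[0.002,0.003,0.26],[0,0,0],1],[[0.002,0.003,0.38],[0,0,0],1],[[0.002,0.003,0.44],[0,0,0],1],[[0.002,0.003,0.465],[0,0,0],1],[[0.002,0.003,0.465],[0,0,0],1]]'
python3 -m creep '[[[0,0,0],[0,0,0],-1],[[0,0,0],[0,0,0],-1],[[0,0,0],[0,0,0],-1],[[0,0,0],[0,0,0],-1],[[0,0,0],[0,0,0],-1],[[0,0,0],[0,0,0],-1],[[0,0,0],[0,0,0],-1]]'
python3 -m creep '[[[0,0,-0.05],[0,0,0],-1],[[0,0,-0.15],[0,0,0],-1],[[0,0,-0.3],[0,0,0],-1],[[0,0,-0.433],[0,0,0],-1],[[0,0,-0.467],[0,0,0],-1],[[0,0,-0.467],[0,0,0],-1],[[0,0,-0.467],[0,0,0],-1]]'
python3 -c "
from h import *
to(599,-203,160,90)
cv2.imwrite('pics/s1.png',env.get_image('side'))"
```

```text
t: 10.95
ee_pos: [464.4, 13.3, 19.6]
eef_rot: [-179.9, -0.0, 134.9]
contact_force: [0.3, -0.3, 0.6]
finger_gap: 85.2
finger_force: 0.0
t: 11.65
ee_pos: [465.6, 13.7, 21.5]
eef_rot: [179.9, 0.1, 135.0]
contact_force: [-3.2, -1.2, 6.0]
finger_gap: 55.1
finger_force: 61.4
t: 12.35
ee_pos: [464.0, 13.7, 159.3]
eef_rot: [-180.0, -0.0, 135.0]
contact_force: [-0.4, -0.2, -2.4]
finger_gap: 55.1
finger_force: 63.9
t 12.35 pos [464.   13.7 159.3] rot [-180.   -0.  135.] gap 55.1 shift [-0.8291 -0.1927 -0.003 ] turn [-2.0e-03 -1.0e-03  1.5e+00]
```

View pics/s1.png

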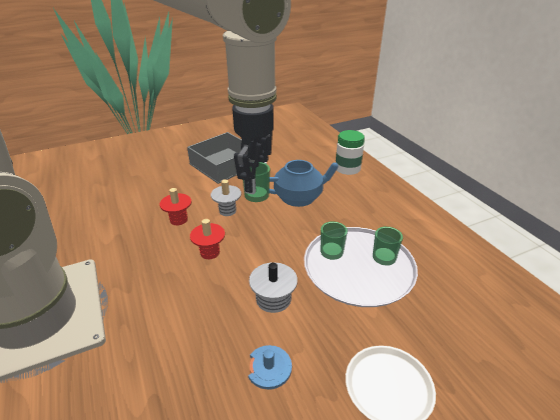

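Cup_a is upright on the tray at (333,241), cup_c is still at (387,246), and cup_b is held.

```bash
python3 -m creep '[[[-0.08,-0.02,0],[0,0,0.15],-1],[[-0.2,-0.05,0],[0,0,0.35],-1],[[-0.32,-0.08,0],[0,0,0.6],-1],[[-0.44,-0.1,0],[0,0,0.8],-1],[[-0.56,-0.13,0],[0,0,1],-1],[[-0.68,-0.16,0],[0,0,1],-1],[[-0.78,-0.18,0],[0,0,1],-1],[[-0.829,-0.193,0],[0,0,1],-1],[[-0.829,-0.193,0],[0,0,1],-1]]'
python3 -m creep '[[[0,0,0],[0,0,0.2],-1],[[0,0,0],[0,0,0.4],-1],[[0,0,0],[0,0,0.5],-1],[[0,0,0],[0,0,0.5],-1],[[0,0,0],[0,0,0.5],-1]]'
python3 -c "
from h import *
to(599,-203,27.5,90)"
```

```text
t: 13.3
ee_pos: [598.7, -205.6, 157.7]
eef_rot: [-179.8, 0.0, 104.8]
contact_force: [-1.2, -0.0, -1.9]
finger_gap: 55.1
finger_force: 63.8
t: 13.8
ee_pos: [599.1, -202.2, 159.3]
eef_rot: [-179.9, -0.0, 90.1]
contact_force: [-0.3, -0.1, -1.1]
finger_gap: 55.3
finger_force: 63.8
t 13.8 pos [ 599.1 -202.2  159.3] rot [-179.9   -0.    90.1] gap 55.3 shift [-3.100e-03  3.000e-04  4.394e-01] turn [-0.003 -0.001  0.005]
```

```bash
python3 -m creep '[[[0,0,0.1],[0,0,0],-1],[[0,0,0.2],[0,0,0],-1],[[0,0,0.3],[0,0,0],-1],[[0,0,0.37],[0,0,0],-1],[[0,0,0.41],[0,0,0],-1],[[0,0,0.43],[0,0,0],-1],[[0,0,0.44],[0,0,0],-1],[[0,0,0.444],[0,0,0],-1],[[0,0,0.444],[0,0,0],-1]]'
```

```text
t: 14.7
ee_pos: [600.1, -203.2, 27.8]
eef_rot: [179.9, 0.0, 90.0]
contact_force: [-0.4, 0.2, -1.7]
finger_gap: 55.1
finger_force: 63.9
```

```bash
python3 -m creep '[[[0,0,0.004],[0,0,0],-1],[[0,0,0.008],[0,0,0],-1],[[0,0,0.009],[0,0,0],-1],[[0,0,0.009],[0,0,0],-1]]'
```

```text
t: 15.1
ee_pos: [600.0, -203.4, 25.6]
eef_rot: [179.9, -0.0, 90.0]
contact_force: [-4.0, 1.2, 9.6]
finger_gap: 55.4
finger_force: 64.0
```

```bash
python3 -m creep '[[[0,0,0],[0,0,0],0.6],[[0,0,0],[0,0,0],1],[[0,0,0],[0,0,0],1],[[0,0,0],[0,0,0],1],[[0,0,0],[0,0,0],1],[[0,0,-0.05],[0,0,0],1],[[0,0,-0.2],[0,0,0],1],[[0,0,-0.35],[0,0,0],1],[[0,0,-0.45],[0,0,0],1],[[0,0,-0.45],[0,0,0],1]]'
python3 -m creep '[[[0.188,-0.572,0],[0,0,0],1],[[0.188,-0.572,0],[0,0,0],1],[[0.188,-0.572,0],[0,0,0],1],[[0.188,-0.572,0],[0,0,0],1],[[0.188,-0.572,0],[0,0,0],1],[[0.188,-0.572,0],[0,0,0],1],[[0.188,-0.572,0],[0,0,0],1]]'
python3 -c "
from h import *
to(428.5,-146.7,60,90)"
```

```text
t: 16.1
ee_pos: [601.7, -204.4, 165.4]
eef_rot: [179.5, 0.1, 90.0]
contact_force: [0.1, 0.2, 0.3]
finger_gap: 85.4
finger_force: 0.0
t: 16.8
ee_pos: [428.8, -147.0, 159.6]
eef_rot: [180.0, 0.0, 90.0]
contact_force: [0.5, 0.0, 0.1]
finger_gap: 85.5
finger_force: 0.0
t 16.8 pos [ 428.8 -147.   159.6] rot [180.   0.  90.] gap 85.5 shift [ 0.001  -0.0011  0.3321] turn [0.001 0.001 0.   ]
```

```bash
python3 -m creep '[[[0.001,-0.001,0.1],[0,0,0],1],[[0.001,-0.001,0.22],[0,0,0],1],[[0.001,-0.001,0.3],[0,0,0],1],[[0.001,-0.001,0.332],[0,0,0],1],[[0.001,-0.001,0.332],[0,0,0],1]]'
python3 -m creep '[[[0,0,0],[0,0,0],-1],[[0,0,0],[0,0,0],-1],[[0,0,0],[0,0,0],-1],[[0,0,0],[0,0,0],-1],[[0,0,0],[0,0,0],-1],[[0,0,0],[0,0,0],-1],[[0,0,0],[0,0,0],-1],[[0,0,0],[0,0,0],-1],[[0,0,0],[0,0,0],-1]]'
```

```text
t: 17.3
ee_pos: [427.3, -147.0, 58.8]
eef_rot: [-179.8, 0.1, 90.0]
contact_force: [-0.7, 0.1, -0.4]
finger_gap: 85.3
finger_force: 0.0
t: 18.2
ee_pos: [428.0, -146.3, 60.3]
eef_rot: [180.0, -0.0, 90.0]
contact_force: [-2.7, 0.6, 8.6]
finger_gap: 16.5
finger_force: 58.3
```

```bash
python3 -m creep '[[[0,0,-0.05],[0,0,0],-1],[[0,0,-0.15],[0,0,0],-1],[[0,0,-0.25],[0,0,0],-1],[[0,0,-0.3],[0,0,0],-1],[[0,0,-0.3],[0,0,0],-1]]'
python3 -m creep '[[[-0.08,0.03,0],[0,0,0],-1],[[-0.2,0.07,0],[0,0,0],-1],[[-0.34,0.12,0],[0,0,0],-1],[[-0.48,0.17,0],[0,0,0],-1],[[-0.62,0.22,0],[0,0,0],-1],[[-0.74,0.27,0],[0,0,0],-1],[[-0.82,0.297,0],[0,0,0],-1],[[-0.82,0.297,0],[0,0,0],-1],[[-0.82,0.297,0],[0,0,0],-1],[[-0.82,0.297,0],[0,0,0],-1]]'
python3 -c "
from h import *
to(517,-393,68,90)
cv2.imwrite('pics/s2.png',env.get_image('side'))"
```

```text
t: 18.7
ee_pos: [428.9, -146.5, 151.6]
eef_rot: [179.8, -0.1, 90.0]
contact_force: [0.1, -0.3, -0.5]
finger_gap: 16.1
finger_force: 58.7
t: 19.7
ee_pos: [516.6, -391.2, 148.9]
eef_rot: [-180.0, -0.1, 90.0]
contact_force: [0.1, -0.2, -2.1]
finger_gap: 15.9
finger_force: 58.7
t 19.7 pos [ 516.6 -391.2  148.9] rot [-1.8e+02 -1.0e-01  9.0e+01] gap 15.9 shift [-0.0062  0.0015  0.2695] turn [-0.001 -0.002  0.001]
```

View pics/s2.png

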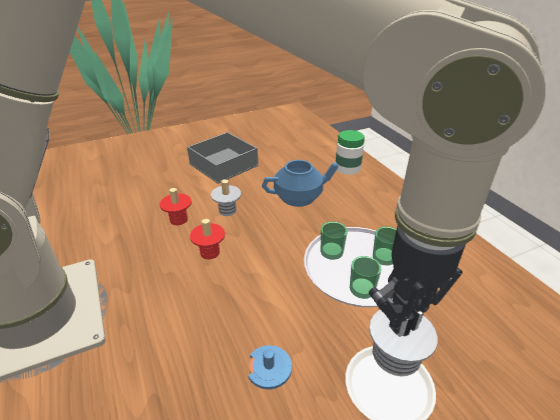

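The picture shows three cups upright on the tray, at (333,241), (365,277) and (387,246), and infuser_b held upright over the dish at (390,375).

```bash
python3 -m creep '[[[-0.003,0,0.08],[0,0,0],-1],[[-0.004,0,0.16],[0,0,0],-1],[[-0.004,0,0.22],[0,0,0],-1],[[-0.004,0,0.25],[0,0,0],-1],[[-0.004,0,0.265],[0,0,0],-1],[[-0.004,0,0.272],[0,0,0],-1],[[-0.004,0,0.277],[0,0,0],-1],[[-0.004,0,0.277],[0,0,0],-1]]'
```

```text
t: 20.55
ee_pos: [517.0, -393.8, 67.1]
eef_rot: [180.0, 0.0, 90.0]
contact_force: [0.1, 0.2, -1.4]
finger_gap: 16.4
finger_force: 58.7
```

```bash
python3 -m creep '[[[0,0,0.004],[0,0,0],-1],[[0,0,0.006],[0,0,0],-1],[[0,0,0.006],[0,0,0],-1]]'
```

```text
t: 20.85
ee_pos: [517.2, -394.0, 66.4]
eef_rot: [179.9, 0.0, 90.0]
contact_force: [-3.7, 2.9, 10.7]
finger_gap: 16.2
finger_force: 60.0
```

```bash
python3 -m creep '[[[0,0,0],[0,0,0],0],[[0,0,0],[0,0,0],1],[[0,0,0],[0,0,0],1],[[0,0,0],[0,0,0],1],[[0,0,0],[0,0,0],1],[[0,0,-0.05],[0,0,0],1],[[0,0,-0.15],[0,0,0],1],[[0,0,-0.25],[0,0,0],1],[[0,0,-0.25],[0,0,0],1]]'
python3 -m creep '[[[0.383,-0.523,0],[0,0,0],1],[[0.383,-0.523,0],[0,0,0],1],[[0.383,-0.523,0],[0,0,0],1],[[0.383,-0.523,0],[0,0,0],1],[[0.383,-0.523,0],[0,0,0],1],[[0.383,-0.523,0],[0,0,0],1],[[0.383,-0.523,0],[0,0,0],1]]'
python3 -c "
from h import *
to(360,-279,13,90)"
```

```text
t: 21.75
ee_pos: [518.2, -395.5, 145.2]
eef_rot: [179.7, 0.2, 90.0]
contact_force: [0.8, -0.7, 0.9]
finger_gap: 85.4
finger_force: 0.0
t: 22.45
ee_pos: [360.9, -279.2, 140.3]
eef_rot: [179.9, 0.0, 90.0]
contact_force: [-0.1, -0.6, -0.1]
finger_gap: 85.3
finger_force: 0.0
t 22.45 pos [ 360.9 -279.2  140.3] rot [179.9   0.   90. ] gap 85.3 shift [ 0.0008 -0.0034  0.4245] turn [0.002 0.001 0.001]
```

```bash
python3 -m creep '[[[0,-0.002,0.12],[0,0,0],1],[[0,-0.002,0.24],[0,0,0],1],[[0,-0.002,0.34],[0,0,0],1],[[0,-0.002,0.4],[0,0,0],1],[[0,-0.002,0.424],[0,0,0],1],[[0,-0.002,0.424],[0,0,0],1]]'
python3 -m creep '[[[0,0,0],[0,0,0],-1],[[0,0,0],[0,0,0],-1],[[0,0,0],[0,0,0],-1],[[0,0,0],[0,0,0],-1],[[0,0,0],[0,0,0],-1],[[0,0,0],[0,0,0],-1],[[0,0,0],[0,0,0],-1],[[0,0,0],[0,0,0],-1],[[0,0,0],[0,0,0],-1]]'
python3 -m creep '[[[0,0,-0.05],[0,0,0],-1],[[0,0,-0.15],[0,0,0],-1],[[0,0,-0.3],[0,0,0],-1],[[0,0,-0.45],[0,0,0],-1],[[0,0,-0.55],[0,0,0],-1],[[0,0,-0.55],[0,0,0],-1],[[0,0,-0.55],[0,0,0],-1]]'
```

```text
t: 23.05
ee_pos: [358.8, -279.7, 11.8]
eef_rot: [-179.8, 0.1, 90.0]
contact_force: [0.4, -0.7, 0.5]
finger_gap: 85.4
finger_force: 0.0
t: 23.95
ee_pos: [359.7, -278.7, 13.1]
eef_rot: [179.9, -0.0, 90.0]
contact_force: [-1.9, 2.0, 8.4]
finger_gap: 16.1
finger_force: 58.3
t: 24.65
ee_pos: [359.6, -278.3, 177.6]
eef_rot: [179.9, -0.1, 90.0]
contact_force: [0.5, -0.3, -1.6]
finger_gap: 16.1
finger_force: 58.8
```

```bash
python3 -m creep '[[[0.07,0.04,0],[0,0,0],-1],[[0.18,0.1,0],[0,0,0],-1],[[0.31,0.16,0],[0,0,0],-1],[[0.44,0.22,0],[0,0,0],-1],[[0.57,0.28,0],[0,0,0],-1],[[0.7,0.34,0],[0,0,0],-1],[[0.83,0.4,0],[0,0,0],-1],[[0.93,0.43,0],[0,0,0],-1]]'
python3 -m creep '[[[0.08,0,0],[0,0,0],-1],[[0.2,0.01,0],[0,0,0],-1],[[0.33,0.02,0],[0,0,0],-1],[[0.46,0.03,0],[0,0,0],-1],[[0.59,0.04,0],[0,0,0],-1],[[0.72,0.05,0],[0,0,0],-1],[[0.85,0.05,0],[0,0,0],-1],[[0.98,0.05,0],[0,0,0],-1]]'
python3 -c "
from h import *
p=env.camera_params('top'); q=ray((149.5,198),p,60); print(q)
to(506,392,40,90)"
```

```text
t: 25.45
ee_pos: [488.1, 2.8, 175.5]
eef_rot: [-179.8, 0.1, 90.1]
contact_force: [0.1, -0.5, -1.5]
finger_gap: 16.2
finger_force: 58.8
t: 26.25
ee_pos: [502.4, 295.1, 174.9]
eef_rot: [-179.8, 0.1, 90.0]
contact_force: [0.3, 0.3, -0.2]
finger_gap: 16.0
finger_force: 58.8
[506.75388275 390.40365645  60.        ]
t 26.25 pos [502.4 295.1 174.9] rot [-1.798e+02  1.000e-01  9.000e+01] gap 16.0 shift [0.324  0.0133 0.449 ] turn [-0.006  0.004 -0.001]
```

```bash
python3 -m creep '[[[0.1,0.005,0],[0,0,0],-1],[[0.22,0.01,0],[0,0,0],-1],[[0.31,0.012,0],[0,0,0],-1],[[0.318,0.012,0],[0,0,0],-1],[[0.318,0.012,0],[0,0,0],-1],[[0.318,0.012,0.12],[0,0,0],-1],[[0.318,0.012,0.26],[0,0,0],-1],[[0.318,0.012,0.38],[0,0,0],-1],[[0.318,0.012,0.46],[0,0,0],-1],[[0.318,0.012,0.48],[0,0,0],-1]]'
python3 -m creep '[[[0,0,0],[0,0,0],-1],[[0,0,0],[0,0,0],-0.2],[[0,0,0],[0,0,0],-0.2],[[0,0,0],[0,0,0],-0.2],[[0,0,0],[0,0,0],-0.2],[[0,0,-0.1],[0,0,0],-0.2],[[0,0,-0.25],[0,0,0],-0.2],[[0,0,-0.4],[0,0,0],1],[[0,0,-0.5],[0,0,0],1],[[0,0,-0.5],[0,0,0],1]]'
python3 -c "
from h import *
to(441.7,169.1,60,90)"
```

```text
t: 27.25
ee_pos: [505.4, 386.4, 29.7]
eef_rot: [-179.8, 0.3, 89.9]
contact_force: [-0.5, 0.1, -0.8]
finger_gap: 16.4
finger_force: 58.8
t: 28.25
ee_pos: [508.8, 391.0, 189.2]
eef_rot: [179.7, -0.3, 90.0]
contact_force: [0.5, 0.0, -0.3]
finger_gap: 76.1
finger_force: 0.0
t 28.25 pos [508.8 391.  189.2] rot [179.7  -0.3  90. ] gap 76.1 shift [-0.7423 -0.2263  0.425 ] turn [ 0.011 -0.012 -0.   ]
```

```bash
python3 -m creep '[[[-0.738,-0.218,0],[0,0,0],1],[[-0.738,-0.218,0],[0,0,0],1],[[-0.738,-0.218,0],[0,0,0],1],[[-0.738,-0.218,0],[0,0,0],1],[[-0.738,-0.218,0],[0,0,0],1],[[-0.738,-0.218,0],[0,0,0],1],[[-0.738,-0.218,0],[0,0,0],1],[[-0.738,-0.218,0],[0,0,0],1]]'
python3 -c "
from h import *
to(441.7,169.1,60,90)"
```

```text
t: 29.05
ee_pos: [441.4, 169.3, 183.5]
eef_rot: [180.0, -0.0, 90.1]
contact_force: [-0.2, -0.2, -1.1]
finger_gap: 85.2
finger_force: 0.0
t 29.05 pos [441.4 169.3 183.5] rot [180.   -0.   90.1] gap 85.2 shift [-0.0007  0.0009  0.4116] turn [ 0.    -0.     0.003]
```

```bash
python3 -m creep '[[[0,0,0.12],[0,0,0],1],[[0,0,0.24],[0,0,0],1],[[0,0,0.34],[0,0,0],1],[[0,0,0.39],[0,0,0],1],[[0,0,0.411],[0,0,0],1],[[0,0,0.411],[0,0,0],1]]'
python3 -m creep '[[[0,0,0],[0,0,0],-1],[[0,0,0],[0,0,0],-1],[[0,0,0],[0,0,0],-1],[[0,0,0],[0,0,0],-1],[[0,0,0],[0,0,0],-1],[[0,0,0],[0,0,0],-1],[[0,0,0],[0,0,0],-1],[[0,0,0],[0,0,0],-1],[[0,0,0],[0,0,0],-1]]'
python3 -m creep '[[[0,0,-0.05],[0,0,0],-1],[[0,0,-0.15],[0,0,0],-1],[[0,0,-0.3],[0,0,0],-1],[[0,0,-0.43],[0,0,0],-1],[[0,0,-0.467],[0,0,0],-1],[[0,0,-0.467],[0,0,0],-1],[[0,0,-0.467],[0,0,0],-1]]'
python3 -c "
from h import *
to(633,146,200,90)"
```

```text
t: 29.65
ee_pos: [441.2, 168.7, 59.7]
eef_rot: [-179.9, 0.1, 90.1]
contact_force: [-0.2, -0.0, 0.6]
finger_gap: 85.4
finger_force: 0.0
t: 30.55
ee_pos: [441.8, 168.5, 60.8]
eef_rot: [180.0, -0.0, 90.0]
contact_force: [-0.9, -0.2, 5.5]
finger_gap: 16.0
finger_force: 58.4
t: 31.25
ee_pos: [440.7, 168.1, 199.0]
eef_rot: [-179.9, 0.0, 90.0]
contact_force: [-0.1, 0.3, -1.3]
finger_gap: 16.4
finger_force: 58.8
t 31.25 pos [440.7 168.1 199. ] rot [-179.9    0.    90. ] gap 16.4 shift [-0.0739  0.6408 -0.0041] turn [-0.003  0.002  0.001]
```

```bash
python3 -m creep '[[[-0.008,0.07,0],[0,0,0],-1],[[-0.02,0.18,0],[0,0,0],-1],[[-0.035,0.31,0],[0,0,0],-1],[[-0.05,0.44,0],[0,0,0],-1],[[-0.065,0.56,0],[0,0,0],-1],[[-0.074,0.638,0],[0,0,0],-1],[[-0.074,0.638,0],[0,0,0],-1],[[-0.074,0.638,0],[0,0,0],-1],[[-0.074,0.638,0.1],[0,0,0],-1],[[-0.074,0.638,0.1],[0,0,0],-1]]'
python3 - <<'E'
from h import *
to(633,146,104,90)
im=env.get_image("side"); v=cv2.resize(im[80:220,230:370],None,fx=4.2,fy=4.2,interpolation=2); cv2.imwrite("pics/t1.png",v)
e=env.observe()["ee_pos"]
r=find("infuser_a_center","side",(300,150),False)
if r: print(r[2],fit(IA,{"side":r[2]},e[2]-60.5))
E
```

```text
t: 32.25
ee_pos: [629.7, 146.4, 166.4]
eef_rot: [-179.6, 0.1, 90.0]
contact_force: [-1.1, 0.9, -2.4]
finger_gap: 16.4
finger_force: 59.1
t 32.25 pos [629.7 146.4 166.4] rot [-1.796e+02  1.000e-01  9.000e+01] gap 16.4 shift [-0.001   0.0124  0.2078] turn [-0.013  0.003  0.001]
[283. 130. 314. 167.] (array([628.53290529, 144.15209733]), array([-0.0641836 , -1.32794344,  0.06261291,  0.94372929]))
```

View pics/t1.png

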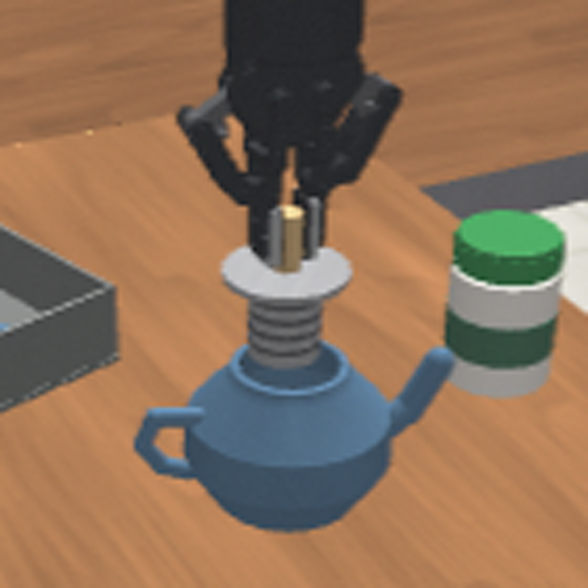

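The basket (285,345 in the crop) hangs just above the mouth and is centred to within a few mm. Lowering.

```bash
python3 -m creep '[[[0.003,0.006,0],[0,0,0],-1],[[0.003,0.006,0],[0,0,0],-1],[[0.003,0.006,0.04],[0,0,0],-1],[[0.003,0.006,0.08],[0,0,0],-1],[[0.003,0.006,0.12],[0,0,0],-1],[[0.003,0.006,0.155],[0,0,0],-1],[[0.003,0.006,0.18],[0,0,0],-1],[[0.003,0.006,0.195],[0,0,0],-1],[[0.003,0.006,0.203],[0,0,0],-1],[[0.003,0.006,0.203],[0,0,0],-1]]'
```

```text
t: 33.35
ee_pos: [634.6, 147.0, 109.4]
eef_rot: [-180.0, -0.0, 90.0]
contact_force: [-0.3, 0.3, -1.5]
finger_gap: 16.2
finger_force: 59.1
```

```bash
python3 -m creep '[[[0,0,0.006],[0,0,0],-1],[[0,0,0.01],[0,0,0],-1],[[0,0,0.013],[0,0,0],-1],[[0,0,0.013],[0,0,0],-1]]'
```

```text
t: 33.75
ee_pos: [634.8, 147.1, 105.9]
eef_rot: [180.0, -0.0, 90.0]
contact_force: [0.6, -0.3, -0.0]
finger_gap: 16.4
finger_force: 59.5
```

```bash
python3 -m creep '[[[0,0,0.001],[0,0,0],-0.6],[[0,0,0.001],[0,0,0],0],[[0,0,0.001],[0,0,0],0.5],[[0,0,0],[0,0,0],0.5],[[0,0,0],[0,0,0],0.5],[[0,0,-0.05],[0,0,0],0.5],[[0,0,-0.15],[0,0,0],0.5],[[0,0,-0.3],[0,0,0],0.5],[[0,0,-0.4],[0,0,0],0.5],[[0,0,-0.4],[0,0,0],0.5]]'
python3 -m creep '[[[0.05,-0.7,0],[0,0,0],0.5],[[0.05,-0.7,0],[0,0,0],0.5],[[0.05,-0.7,0],[0,0,0],0.5],[[0.05,-0.7,0],[0,0,0],0.5],[[0.05,-0.7,0],[0,0,0],0.5],[[0.05,-0.7,0],[0,0,0],0.5],[[0.05,-0.7,0],[0,0,0],0.5],[[0.05,-0.7,0],[0,0,0],0.5]]'
python3 - <<'E'
from h import *
im=env.get_image("side"); cv2.imwrite("pics/f1.png",cv2.resize(im[120:420,160:450],None,fx=2,fy=2,interpolation=2))
t=env.get_image("top"); cv2.imwrite("pics/f2.png",cv2.resize(t[100:260,100:460],None,fx=2.2,fy=2.2,interpolation=2))
for n,th,pr,z,a,b in(("ia","infuser_a_center",IA[2:],45,(237,150),(299,165)),("ib","infuser_b_center",IB,6,(424,195),(390,370))):
    for c,s in(("top",a),("side",b)):
        r=find(th,c,s,False)
        if r: x,e=fit(pr,{c:r[2]},z);print(n,c,x.round(1),e.round(1))
E
```

```text
t: 34.75
ee_pos: [636.8, 146.9, 231.9]
eef_rot: [179.5, -0.2, 90.0]
contact_force: [0.1, 0.3, 0.9]
finger_gap: 63.8
finger_force: 0.0
t: 35.55
ee_pos: [425.8, 161.6, 225.7]
eef_rot: [180.0, 0.0, 89.9]
contact_force: [0.1, 0.1, -0.1]
finger_gap: 64.1
finger_force: 0.0
ia top [632.2 145.2] [-0.4  0.4  0.4 -0.4]
ia side [634.4 149.4] [-0.9 -0.4  0.9  0.3]
ib top [ 516.6 -394.4] [-0.1 -0.3  0.1  0.3]
ib side [ 517.3 -393.6] [ 0.  -0.3 -0.   0.3]
```

View pics/f1.png

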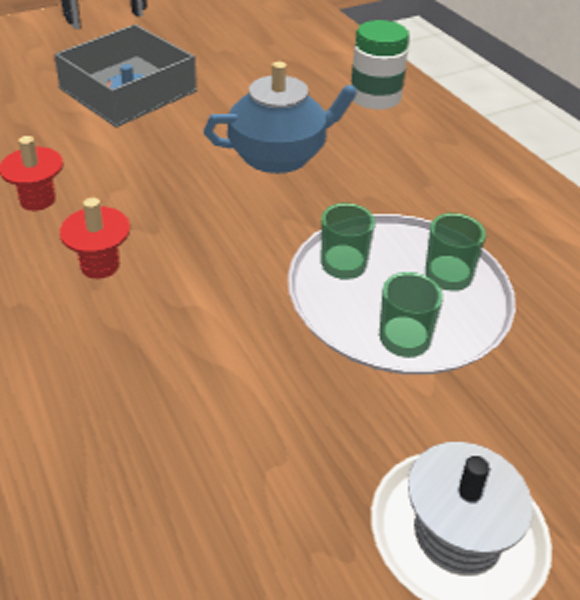

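View pics/f2.png

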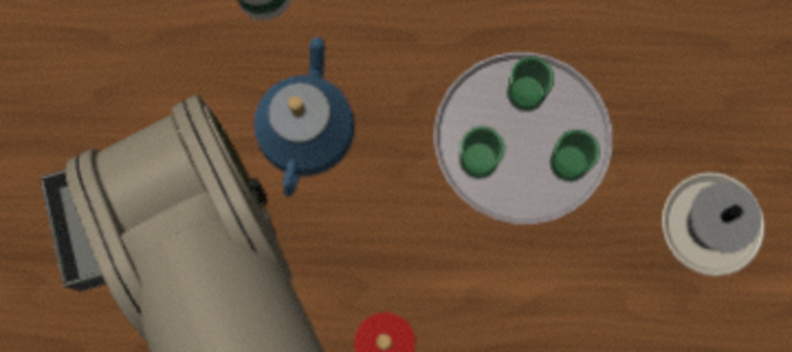

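Both views show three cups upright on the tray and infuser_a's flange flat on the teapot mouth. Infuser_b stands in the dish, fitting (517,-394) with 0.3 px residual. The lid lies in the caddy. Handing in.

```bash
python3 -c "
from station import env
print(env.sign_off())"
```

```text
the job is handed in; nothing more can be done
None
```

I handed the job in at about 36 s: both loose cups stand on the tray with the third cup left in place, the narrow infuser hangs in the teapot, the wide one stands in the dish, and the chipped lid is in the caddy; the final pictures showed all of this, but the hand-in returned no verdict.

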